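Fit the loose crank on the corn mill and turn it once

TASK

Fit the loose crank onto the white box mill: lower its cap over the collar on top, find the hidden hex by gently turning the crank while pressing lightly, and let it drop fully home with the cap flat on the mill before you drive the mill. Then give the mill one full turn clockwise (seen from above; a little more is fine, not a turn and a quarter) to prove the burrs run free, and leave the crank upright, seated and let go. Never force the crank against the mill, and leave the other things on the shelf where they are.

Things in the scene. Friction and masses are not known exactly. Their poses are not given: they have to be found in the camera images.
- crank_hub (a point): The loose crank, bare aluminium with a dark wooden knob, starts standing upright on its cap; 0.18 to 0.29 kg. This point: in its hub, on the turning axis, 50 mm above its lower rim. z is up along the axis, x from the axis along the arm to the knob. Hub: block 22 mm wide (y) x 26 mm (x), from 26 to 62 mm above the rim: grip across y. Arm 15 mm wide, 10 mm thick, top level with the hub's.
- crank_knob (a point): Centre of the crank's knob, 75 mm along x from the turning axis, 84 mm above the rim; fixed in the crank, axes as crank_hub. The knob is upright, 26 mm in diameter, from 66 to 100 mm above the rim, and spins freely on its pin, so it can be held and carried round the circle without turning the hand.
- crank_rim (a point): Centre of the crank's lower rim, 50 mm below crank_hub, axes as crank_hub; at mill_seat when home. The cap is round, 64 mm in diameter, 26 mm high, hollow below (bore 57 mm). In it is a hex socket, open downward, 23 mm across flats, mouth 2 mm above the rim, 20 mm deep, at most 37 mm across outside; two flats are square to x.
- mill_seat (a point): Centre of the flat deck on the mill's dome (80 mm in diameter, 108 mm above the shelf), on the vertical spindle axis; x, y square to the box. A collar (tube, 50 mm outside, 42 mm bore) rises 20 mm from the deck round the hex. The cap goes over the collar until its rim lies on the deck; while the hex is not in line it stops about 10 mm above.
- mill_nose (a point): Tip of the drive hex inside the collar, 19 mm above the deck; does not turn with it. Hex 22 mm across flats, from the deck to 12 mm above; then a tapered round nose, 22 mm narrowing to 13 mm in diameter, 7 mm high. How the flats point is unknown: it differs each time and no reading tells it. The socket fits every 60 degrees, within about 5 degrees either way.
- mill_burr (a joint): Turn of the mill's spindle (hex and burr together) since the start, rad: 0 at the start whichever way the flats point, growing as it is turned clockwise seen from above. It needs about 0.2 N m (under 3 N at the knob) and stays where it is left.
- mill: The mill: white box 120 mm square with a small drawer, on a 150 mm dark base plate screwed to the shelf, with a steel dome on top; it cannot move. Origin at the centre of its underside.
- popper: Red plastic air popper, 180 mm in diameter, 275 mm high, standing at the left side; fixed. Leave alone. Origin under its centre.
- bowl_a: Green bowl, 130 mm across, 55 mm high, loose. Leave alone. Origin under its centre.
- bowl_b: Green bowl, 130 mm across, 55 mm high, loose. Leave alone. Origin under its centre.
- jar: Closed glass jar, 84 mm in diameter, 140 mm high, loose. Leave alone. Origin under its centre.
- shaker: White ceramic shaker, 52 mm in diameter, 88 mm high, loose. Leave alone. Origin under its centre.
- scoop: Stainless scoop, cup 56 mm in diameter and 34 mm high with an 85 mm flat handle along its -x, loose. Leave alone. Origin under the cup's centre.
- tin: Plain closed tin, 72 mm in diameter, 100 mm high, loose. Leave alone. Origin under its centre.

How it is judged:
By the outcome, as a careful person would: the job done as asked, in the order asked, and still so for the second after the job is handed in, with the robot touching nothing.
It also fails if it takes over 72 s, if anything falls off the work surface, if the arm or the gripper's body presses on something with over 40 N, if the wrist force passes 120 N, or if a joint passes its speed limit or range.

ROBOT

A 6-joint arm with a two-finger parallel gripper is mounted at the origin on the work surface. World frame = base frame: x ahead of the robot, y to its left, z up, the work surface at z = 0. Lengths are in mm, angles in rad, forces in N, time in s.
With the tool pointing down it reaches from about 375 to 925 mm from the base axis. Payload 5.7 kg.
Tool frame: the origin (TCP) lies at the very end of the fingers, on their centre line; the grasp point (between the pads) lies 19 mm behind it (arm.pinch_z is the distance from the TCP to the grasp point, in mm); z points along the fingers, y is the direction in which the jaws open and shut (so a half turn about z gives the same grasp; the last joint's range is limited). The gripper opens to 88 mm and grips with 3 to 60 N. Pads are 20 mm wide; open, the fingers measure 115 mm over their backs; the gripper's body (75 mm by 178 mm) begins 61 mm behind the grasp point.
Start: joints at [-1.216, 0.359, 1.51, -0, 1.272, -0.115], TCP at [271.605, -534.97, 222.623] pointing down, gripper open.
Joint ranges: [-2.97, 2.97], [-1.01, 2.36], [0.21, 2.38], [-0.96, 4.11], [0.2, 2.71], [-2.98, 2.98]. Speed limits (rad/s): [2.39, 2.39, 3.14, 3.14, 3.14, 3.14].

INTERFACE

Orientations are given as a 3x3 rotation matrix whose columns are the frame's x, y, z axes.
In Python, from bench import arm, kin, cams, job gives the robot as it stands. The module is installed in compiled form; this text tells all that it offers. Calls block until the motion is done:
- arm.movep(position, orientation): joint-space move of the TCP to a pose.
- arm.servo_line(position, ori=None, speed=150): straight line of the TCP; ori=None keeps the orientation; speed is the mean speed in mm/s.
- arm.goto_joints(angles): joint-space move.
- arm.move_gripper(opening, grip_force=None): finger opening in mm; grip_force is the grip in N (None keeps the last); returns when the fingers have stopped.
- arm.dwell(seconds).
- kin.solve_ik(position, orientation): joint angles nearest the present ones, or None.
- cams.grab_frame(name): name is "scene" or "top"; returns the picture (384x512x3 uint8, blue, green, red); there is no depth.
- cams.camera_params(name): a dict with "vertical_fov" (degrees; the focal length in pixels is half the picture's height over the tangent of half this angle, whatever the lens; pixels are square), "cx", "cy" (the principal point, pixels), "rvec" (rotation vector, rad) and "tvec" (3), from world to camera coordinates, as OpenCV has them. Camera axes: x right, y down, z forward; pixel columns grow to the right and rows downward; lengths in mm; the calibration is good to about 2 mm. A picture is of the moment at which its call begins. camera_params takes no time and is no camera call.
A pose or a line that the arm cannot do raises arm.MotionError and nothing moves.
- job.hand_in(): hands the job in, once; it reports no verdict.
Readings, each from a call of its own:
- arm.read_clock(): time.
- arm.read_joints(): joint angles.
- arm.read_joint_velocities(): joint speeds.
- arm.read_joint_efforts(): joint torques, N m.
- arm.read_eef_pos(): TCP position.
- arm.read_orientation(): TCP orientation.
- arm.read_contact_force(): force on the tool from outside, world axes, zero at the start.
- arm.read_moment(): the same for the moment, N m.
- arm.read_finger_gap(): finger opening in mm.
Only numpy, scipy, OpenCV 4.12 (cv2) and the standard library are available. Lean on these libraries where they do the work, as an engineer would, in place of code of your own. Each camera call takes 0.05 s, during which the arm holds its last target.

## Working session

There is one attempt and no reset: what is moved stays moved. The work goes in short steps, each a Python script; the robot and the scene stay as the last script left them, time stands still between calls to the robot, and variables do not carry over. Pictures are saved under pics/ and viewed, and the job is handed in when it is done.

```bash
ls; mkdir -p pics; python3 - <<'E'
from bench import arm,kin,cams,job
import cv2
for n in("scene","top"):
    cv2.imwrite(f"pics/{n}0.png",cams.grab_frame(n)); print(n,cams.camera_params(n))
print(arm.read_clock(),arm.read_orientation(),arm.pinch_z)
E
```

```text
pics
scene {'vertical_fov': 52.25914537842491, 'cx': 253.8882661028316, 'cy': 193.09645196039907, 'rvec': array([ 2.21310221,  1.50663531, -0.42627758]), 'tvec': array([-324.91413766, -409.9949863 , 1534.98961832])}
top {'vertical_fov': 44.29814255721153, 'cx': 255.2678330260216, 'cy': 195.8298912928942, 'rvec': array([ 2.09342149, -2.11123122,  0.24304173]), 'tvec': array([ 107.90203424,  619.66264492, 1787.95552851])}
0.1 [[ 8.91665256e-01  4.52694990e-01 -5.63750499e-04]
 [ 4.52695286e-01 -8.91663837e-01  1.60615049e-03]
 [ 2.24420347e-04 -1.68735578e-03 -9.99998551e-01]] 18.700000000000003
```

View pics/scene0.png

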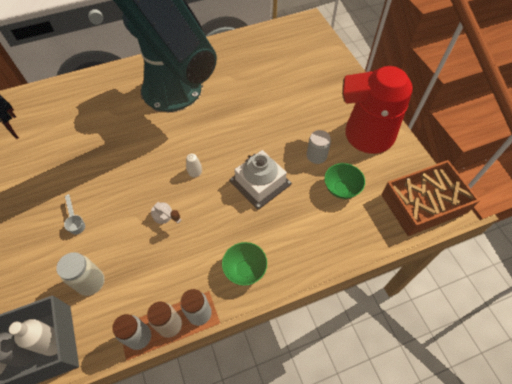

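View pics/top0.png

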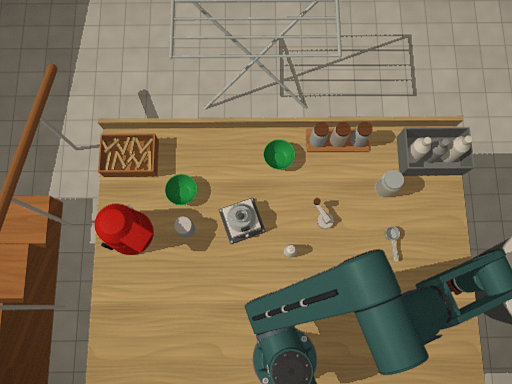

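The top view shows the mill near (242,220), with the crank's cap near (325,221) and its knob near (317,201). In the scene view the mill is near (262,170), the crank near (162,213) and the knob near (175,215). I'll zoom in on both.

```bash
python3 - <<'E'
import cv2,numpy as np
s=cv2.imread("pics/scene0.png");t=cv2.imread("pics/top0.png")
def c(im,x,y,w,h): return cv2.resize(im[y:y+h,x:x+w],None,fx=6,fy=6,interpolation=cv2.INTER_CUBIC)
a=np.hstack([c(t,215,190,60,60),c(t,295,185,60,60)])
cv2.imwrite("pics/z_top.png",a)
a=np.hstack([c(s,230,145,64,64),c(s,138,190,64,64)])
cv2.imwrite("pics/z_scene.png",a)
E
```

```text
(no output)
```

View pics/z_top.png

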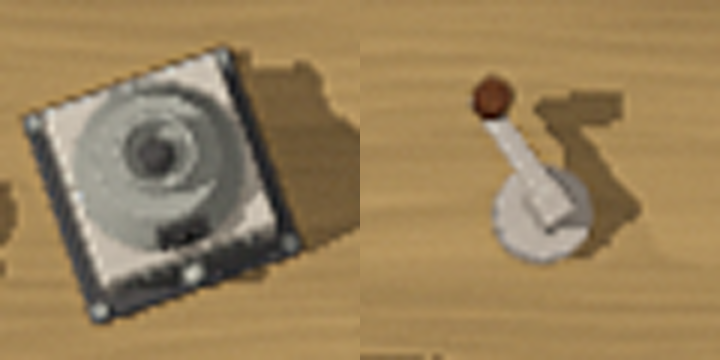

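View pics/z_scene.png

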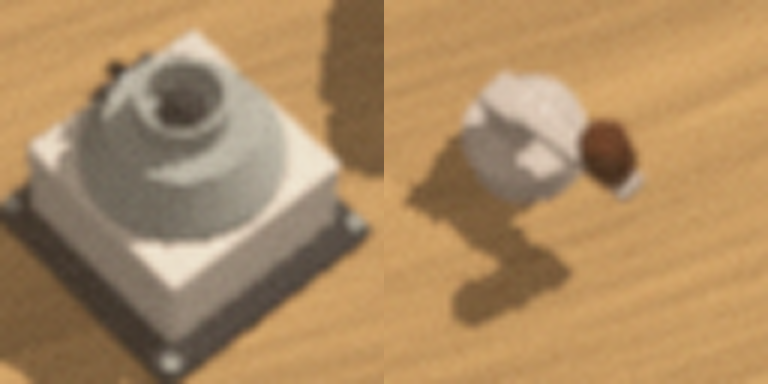

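```bash
cat > h.py <<'E'
import numpy as np,cv2
from bench import cams
def P(n):
    p=cams.camera_params(n);f=192/np.tan(np.radians(p["vertical_fov"])/2)
    K=np.array([[f,0,p["cx"]],[0,f,p["cy"]],[0,0,1]]);R,_=cv2.Rodrigues(p["rvec"]);return K,R,np.array(p["tvec"]).ravel()
def ray(n,uv):
    K,R,t=P(n);d=R.T@np.linalg.solve(K,[uv[0],uv[1],1.]);return -R.T@t,d/np.linalg.norm(d)
def plane(n,uv,z):
    o,d=ray(n,uv);return o+d*(z-o[2])/d[2]
def tri(uv1,uv2):
    o1,d1=ray("top",uv1);o2,d2=ray("scene",uv2)
    s=np.linalg.lstsq(np.c_[d1,-d2],o2-o1,rcond=None)[0];a=o1+s[0]*d1;b=o2+s[1]*d2
    return (a+b)/2,np.linalg.norm(a-b)
def proj(n,X):
    K,R,t=P(n);q=(K@(R@np.atleast_2d(X).T+t[:,None])).T;return q[:,:2]/q[:,2:]
def circ(c,r,z):
    a=np.linspace(0,2*np.pi,60);return np.c_[c[0]+r*np.cos(a),c[1]+r*np.sin(a),0*a+z]
E
python3 - <<'E'
from h import *
np.set_printoptions(precision=1,suppress=True)
z=lambda x,y,ox,oy:((x+.5)/6-.5+ox,(y+.5)/6-.5+oy)
ct=z(160,152,215,190);cs=z(183,96,230,145)
print("collar",plane("top",ct,128),plane("scene",cs,128),tri(ct,cs))
T=[z(*q,215,190) for q in((33,123),(225,57),(290,243),(100,312))]
Q=np.array([plane("top",q,12) for q in T]);print("screws",Q,Q.mean(0))
print("cap top",plane("top",z(182,213,295,185),13))
s=cv2.imread("pics/scene0.png");t=cv2.imread("pics/top0.png")
for n,im in(("top",t),("scene",s)):
    hs=cv2.cvtColor(im,cv2.COLOR_BGR2HSV)
    m=((hs[...,0]<12)&(hs[...,1]>110)&(hs[...,2]<150)).astype(np.uint8)
    k,l,st,ce=cv2.connectedComponentsWithStats(m)
    for i in range(1,k):
        if st[i,4]>8 and abs(ce[i][0]-(317 if n=="top" else 175))<15 and abs(ce[i][1]-(201 if n=="top" else 215))<15: print(n,st[i],ce[i],plane(n,ce[i],88))
    print("knob world",plane("top",z(132,97,295,185),90),plane("scene",z(224,150,138,190),84), tri(z(132,97,295,185),z(224,150,138,190)))
E
```

```text
collar [533.7 156.5 128. ] [534.  162.7 128. ] (array([534.3, 159.4, 129.4]), np.float64(6.026358763252684))
screws [[576.2 245.   12. ]
 [620.7 115.5  12. ]
 [493.2  73.   12. ]
 [448.1 199.6  12. ]] [534.5 158.3  12. ]
cap top [ 531.5 -176.6   13. ]
top [314 199   6   6  26] [316.3 201.2] [ 593.  -134.9   88. ]
knob world [ 594.5 -135.6   90. ] [ 592.4 -131.7   84. ] (array([ 594.9, -133.6,   89. ]), np.float64(4.250482500903851))
scene [171 211   6   5  17] [173.5 213.2] [ 588.7 -134.1   88. ]
knob world [ 594.5 -135.6   90. ] [ 592.4 -131.7   84. ] (array([ 594.9, -133.6,   89. ]), np.float64(4.250482500903851))
```

```bash
cat > ov.py <<'E'
from h import *
def overlay(fn,items,boxes,src):
    out=[]
    for n in("top","scene"):
        im=cv2.imread(src[n]);F=6
        for (x,y) in boxes[n]:
            c=cv2.resize(im[y:y+64,x:x+64],None,fx=F,fy=F,interpolation=cv2.INTER_CUBIC)
            for X,col in items:
                q=((proj(n,X)-[x,y]+.5)*F-.5)
                cv2.polylines(c,[np.round(q*8).astype(int)],False,col,1,cv2.LINE_AA,3)
            out.append(c)
    k=len(boxes["top"]);g=np.vstack([np.hstack(out[:k]),np.hstack(out[k:])]);g=cv2.resize(g,None,fx=.75,fy=.75,interpolation=cv2.INTER_AREA)
    cv2.imwrite(fn,g)
def crank(c,th,z0=0,col=(0,0,255)):
    c=np.array(c);u=np.array([np.cos(th),np.sin(th)]);v=np.array([-u[1],u[0]])
    it=[(circ(c,32,z0),col),(circ(c,32,z0+26),col),(circ(c+75*u,13,z0+100),(255,0,0)),(circ(c+75*u,13,z0+66),(255,0,0))]
    R=[(-13,-11),(13,-11),(13,11),(-13,11),(-13,-11)]
    it.append((np.array([[*(c+a*u+b*v),z0+62] for a,b in R]),(0,255,0)))
    R=[(13,-7.5),(75,-7.5),(75,7.5),(13,7.5)]
    it.append((np.array([[*(c+a*u+b*v),z0+62] for a,b in R]),(0,255,0)))
    return it
def mill(c): return [(circ(c,25,128),(0,0,255)),(circ(c,40,108),(255,0,0)),(circ(c,21,128),(0,0,255))]
E
python3 - <<'E'
from ov import *
overlay("pics/ov1.png",mill((534,159))+crank((531,-174.5),np.radians(33.7)),{"top":[(213,186),(293,181)],"scene":[(230,145),(138,190)]},{"top":"pics/top0.png","scene":"pics/scene0.png"})
E
```

```text
(no output)
```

View pics/ov1.png

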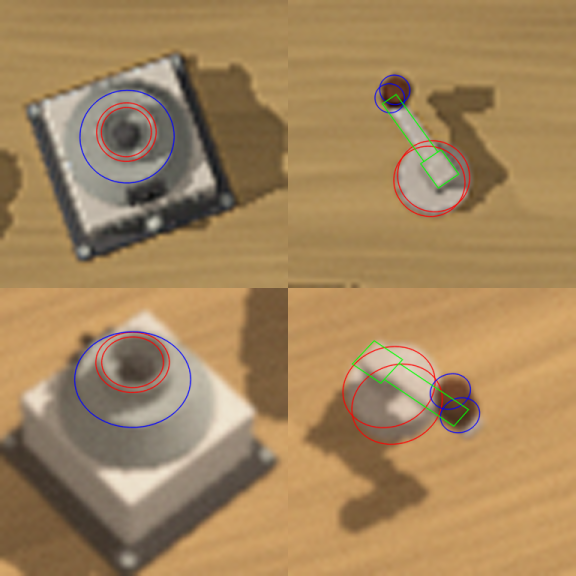

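The overlays agree to about 1 px. That puts the mill axis near (534,159) and the crank near (531,-174.5), with its arm at about 34°. Next I'll grip the hub.

```bash
cat >> h.py <<'E'
def down(yaw):
    c,s=np.cos(yaw),np.sin(yaw);return np.array([[c,s,0],[s,-c,0],[0,0,-1.]])
E
python3 - <<'E'
from ov import *
from bench import arm,kin,job
np.set_printoptions(precision=2,suppress=True)
R=down(np.radians(34.2));c=(531.5,-174.5)
arm.movep([*c,150],R)
arm.servo_line([*c,31],speed=120)
print(arm.read_contact_force())
arm.move_gripper(18,15)
print(arm.read_finger_gap(),arm.read_contact_force(),arm.read_eef_pos(),arm.read_joints(),arm.read_clock())
cv2.imwrite("pics/top1.png",cams.grab_frame("top"));cv2.imwrite("pics/scene1.png",cams.grab_frame("scene"))
overlay("pics/ov2.png",crank(c,np.radians(34.2)),{"top":[(293,181)],"scene":[(138,190)]},{"top":"pics/top1.png","scene":"pics/scene1.png"})
E
```

```text
[-0.11  0.47  0.33]
22.07138586627955 [-0.93  1.2   0.76] [ 531.08 -174.28   30.91] [-0.44  0.54  1.78  0.    0.82  0.53] 3.9167
```

View pics/ov2.png

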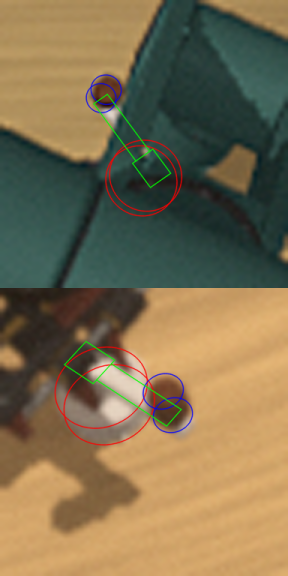

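The gap reads 22.07 mm, so the hub is gripped, and both views match the held pose. Next I'll lift it, carry it over the mill and look before lowering.

```bash
python3 - <<'E'
from ov import *
from bench import arm,kin,job
np.set_printoptions(precision=2,suppress=True)
R=down(np.radians(34.2))
p=arm.read_eef_pos()
arm.servo_line([p[0],p[1],210],speed=120)
print(arm.read_contact_force(),arm.read_moment())
m=(534,159)
arm.servo_line([*m,210],ori=R,speed=200)
arm.servo_line([*m,168],speed=100)
arm.dwell(.2)
print(arm.read_contact_force(),arm.read_moment(),arm.read_eef_pos(),arm.read_joints(),arm.read_clock())
cv2.imwrite("pics/top2.png",cams.grab_frame("top"));cv2.imwrite("pics/scene2.png",cams.grab_frame("scene"))
overlay("pics/ov3.png",mill(m)+crank(m,np.radians(34.2),137),{"top":[(213,180)],"scene":[(230,125)]},{"top":"pics/top2.png","scene":"pics/scene2.png"})
a=[cv2.resize(cv2.imread(f"pics/{n}2.png")[y:y+64,x:x+64],None,fx=6,fy=6,interpolation=cv2.INTER_CUBIC) for n,x,y in(("top",213,180),("scene",230,125))]
cv2.imwrite("pics/z2.png",np.hstack(a))
E
```

```text
[-0.01 -0.01 -2.46] [-0.06  0.04  0.02]
[ 0.11 -0.08 -2.93] [ 0.    0.02 -0.04] [534.66 159.1  168.79] [0.17 0.35 1.67 0.   1.12 1.14] 8.2417
```

View pics/ov3.png

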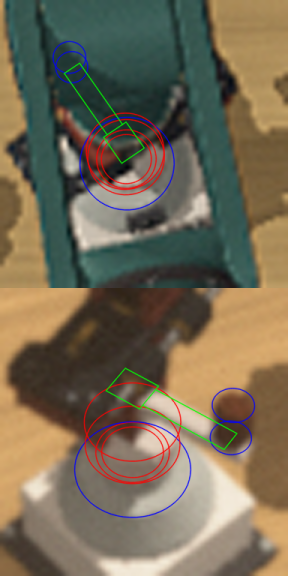

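View pics/z2.png

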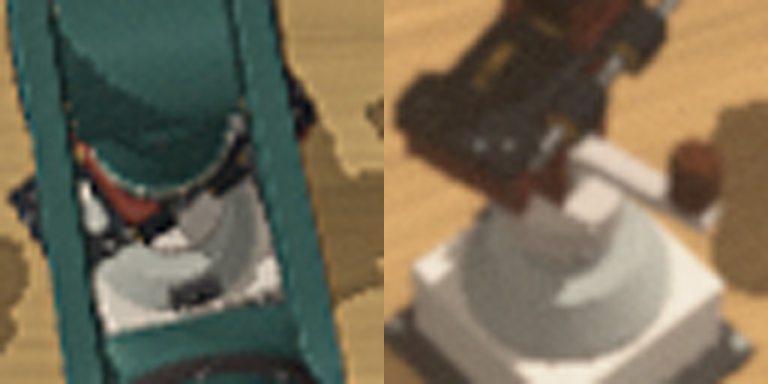

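The held crank matches the projected pose over the collar in the scene view. I'll lower it in small steps while watching the force.

```bash
python3 - <<'E'
from ov import *
from bench import arm,kin,job
np.set_printoptions(precision=2,suppress=True)
R=down(np.radians(34.2));m=(534,159)
z=168
arm.servo_line([*m,162],ori=R,speed=60)
f0=arm.read_contact_force();print(f0)
z=162
while z>142:
    z-=1
    arm.servo_line([*m,z],ori=R,speed=30)
    f=arm.read_contact_force();p=arm.read_eef_pos()
    print(z,p,f,arm.read_moment())
    if np.linalg.norm(f-f0)>4: break
print(arm.read_clock(),arm.read_finger_gap())
E
```

```text
[-0.13 -0.92 -2.45]
161 [533.99 158.99 160.95] [-0.01 -0.54 -0.96] [-0.04  0.03 -0.03]
160 [533.96 159.   159.93] [ 0.2  -0.61 -3.16] [-0.02  0.    0.04]
159 [533.92 159.   158.93] [-0.65 -0.43 -2.74] [-0.02  0.05 -0.01]
158 [533.98 159.09 157.93] [ 0.83  0.65 -2.81] [0.05 0.03 0.01]
157 [534.01 159.09 156.95] [ 0.36  1.63 -2.51] [ 0.14  0.03 -0.06]
156 [533.92 159.16 155.92] [ 0.7   1.23 -2.81] [ 0.26  0.03 -0.02]
155 [533.89 159.11 154.92] [-0.63  1.76 -2.77] [ 0.35  0.08 -0.03]
154 [533.88 159.13 153.92] [-0.07  2.68 -2.84] [ 0.45  0.15 -0.04]
153 [533.88 159.13 152.9 ] [-0.67  2.37 -1.95] [ 0.53  0.2  -0.06]
152 [533.93 159.15 151.97] [-0.91  3.54 -1.4 ] [0.63 0.26 0.02]
11.0917 21.549411802223823
```

```bash
cat > lower.py <<'E'
from ov import *
from bench import arm,kin,job
np.set_printoptions(precision=2,suppress=True)
def comply(m,z,R,k=0.3,tol=1.2,n=6):
    for i in range(n):
        f=arm.read_contact_force()
        if np.hypot(*f[:2])<tol: break
        d=k*f[:2];nd=np.linalg.norm(d)
        if nd>1: d/=nd
        m=m+d;arm.servo_line([*m,z],ori=R,speed=20)
    return m
E
python3 - <<'E'
from lower import *
R=down(np.radians(34.2));m=np.array([534,159.]);z=152
m=comply(m,z,R,n=8)
print(m,arm.read_contact_force(),arm.read_moment(),arm.read_finger_gap(),arm.read_eef_pos(),arm.read_clock())
E
```

```text
[533.75 159.97] [ 0.73  0.18 -3.65] [ 0.01  0.03 -0.01] 22.208280506669574 [533.89 159.53 151.93] 11.3417
```

```bash
python3 - <<'E'
from lower import *
R=down(np.radians(34.2));m=np.array([533.75,160.]);z=152
while z>140:
    z-=.5
    arm.servo_line([*m,z],ori=R,speed=20)
    f=arm.read_contact_force()
    if np.hypot(*f[:2])>1.5: m=comply(m,z,R)
    f=arm.read_contact_force()
    print(z,m,arm.read_eef_pos(),f,arm.read_moment())
    if f[2]>2: break
print(arm.read_finger_gap(),arm.read_clock())
E
```

```text
151.5 [533.75 160.  ] [533.9  159.81 151.48] [ 0.74  0.06 -2.46] [-0.01  0.02  0.04]
151.0 [533.75 160.  ] [533.84 159.97 151.01] [ 0.03  0.1  -2.12] [0.04 0.01 0.04]
150.5 [533.75 160.  ] [533.81 160.1  150.55] [-0.28  0.24 -1.39] [ 0.09  0.02 -0.01]
150.0 [533.75 160.  ] [533.88 160.18 150.11] [-0.26  1.16 -0.13] [0.24 0.02 0.  ]
149.5 [533.79 161.15] [533.61 160.95 149.28] [ 0.26  0.22 -2.01] [ 0.13  0.   -0.06]
149.0 [533.79 161.15] [533.61 161.11 148.9 ] [ 0.57 -0.47 -1.36] [ 0.15  0.14 -0.04]
148.5 [533.23 161.38] [533.62 161.25 148.71] [-0.12 -0.8   2.31] [-0.08  0.07  0.03]
21.65596067065247 13.8417
```

Contact came at TCP z 148.7 mm, which puts the rim about 10 mm above the deck, so it is resting on the hex. I'll relax the grip so the crank settles, regrip lightly, and search in small turns with light pressing.

```bash
python3 - <<'E'
from lower import *
yaw=np.radians(34.2);R=down(yaw);m=np.array([533.5,161.2])
arm.move_gripper(26);arm.dwell(.2)
arm.servo_line([*m,149.5],ori=R,speed=30)
arm.move_gripper(18,8);arm.dwell(.1)
m=comply(m,149.5,R)
print(m,arm.read_eef_pos(),arm.read_contact_force(),arm.read_moment(),arm.read_finger_gap(),arm.read_clock())
cv2.imwrite("pics/scene3.png",cams.grab_frame("scene"))
overlay("pics/ov4.png",mill(m)+crank(m,yaw,118),{"top":[(213,180)],"scene":[(230,125)]},{"top":"pics/top2.png","scene":"pics/scene3.png"})
E
```

```text
[533.5 161.2] [533.42 161.31 149.4 ] [-0.01  0.32  0.36] [ 0.13 -0.16  0.03] 22.204522609682577 14.9417
```

View pics/ov4.png

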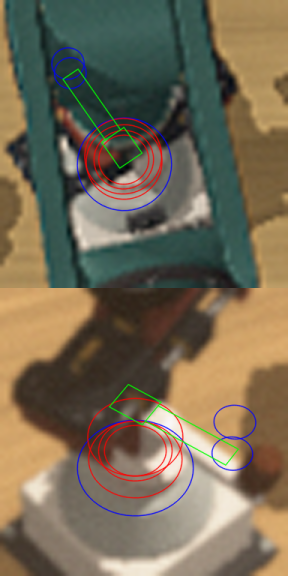

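```bash
python3 - <<'E'
from lower import *
a=[cv2.resize(cv2.imread(f"pics/scene{k}.png")[125:200,225:305],None,fx=5,fy=5,interpolation=cv2.INTER_CUBIC) for k in (2,3)]
cv2.imwrite("pics/z3.png",np.hstack(a))
E
```

```text
(no output)
```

View pics/z3.png

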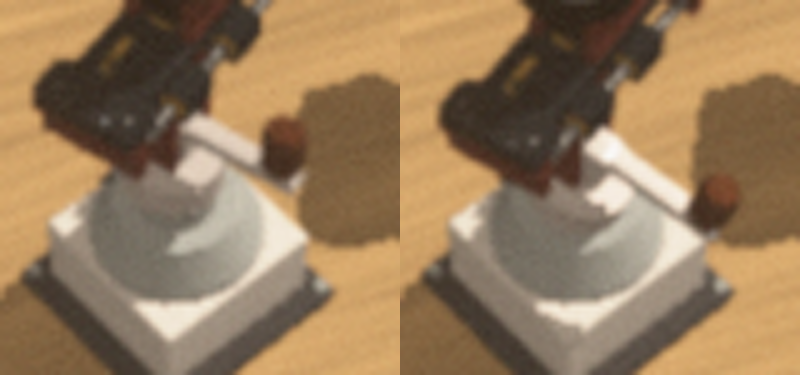

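The knob has dropped in the picture, from (285,145) to (315,200) in the crop. That means the crank tilted toward its knob when I relaxed the grip. I'll measure the tilt in the vertical plane of the arm.

```bash
python3 - <<'E'
from lower import *
np.set_printoptions(precision=1,suppress=True)
c=np.array([533.4,161.3]);th=np.radians(34.2)
u=np.array([np.cos(th),np.sin(th)]);v=np.array([-u[1],u[0],0])
def crank_sec(s0,z0,a,col):
    # outline in the arm plane: local (x,h) -> tilt a (knob down positive) about rim centre
    f=lambda x,h,y=0:np.array([*(c+u*(s0+x*np.cos(a)+h*np.sin(a))+v[:2]*y),z0+h*np.cos(a)-x*np.sin(a)])
    it=[]
    t=np.linspace(0,2*np.pi,50)
    for r,h,x0 in((32,0,0),(32,26,0),(13,66,75),(13,100,75)):
        it.append((np.array([f(x0+r*np.cos(q),h,r*np.sin(q)) for q in t]),col))
    it.append((np.array([f(x,62,y) for x,y in((13,-7.5),(75,-7.5),(75,7.5),(13,7.5))]),(0,255,0)))
    return it
out=[]
im=cv2.imread("pics/scene3.png")
for a,s0,z0 in((0,0,118),(12,-6,120)):
    F=8;x,y=235,135
    g=cv2.resize(im[y:y+70,x:x+50+10],None,fx=F*.8,fy=F*.8,interpolation=cv2.INTER_CUBIC)
    if a:
      for X,col in crank_sec(s0,z0,np.radians(a),(0,0,255)):
        q=(proj("scene",X)-[x,y]+.5)*F*.8
        cv2.polylines(g,[np.round(q*8).astype(int)],False,col,1,cv2.LINE_AA,3)
    out.append(g)
cv2.imwrite("pics/z4.png",np.hstack(out))
E
```

```text
(no output)
```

View pics/z4.png

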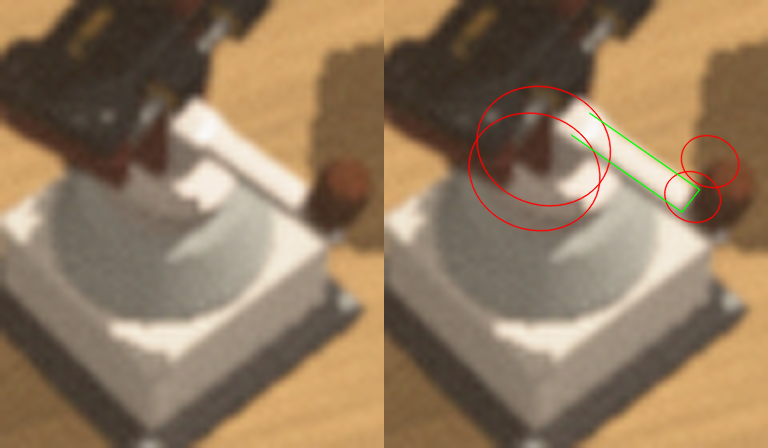

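```bash
cat > sec.py <<'E'
from lower import *
def crank_sec(c,th,s0,z0,a,col=(0,0,255)):
    u=np.array([np.cos(th),np.sin(th)]);v=np.array([-u[1],u[0]])
    f=lambda x,h,y=0:np.array([*(c+u*(s0+x*np.cos(a)+h*np.sin(a))+v*y),z0+h*np.cos(a)-x*np.sin(a)])
    it=[];t=np.linspace(0,2*np.pi,50)
    for r,h,x0 in((32,0,0),(32,26,0),(13,66,75),(13,100,75)):
        it.append((np.array([f(x0+r*np.cos(q),h,r*np.sin(q)) for q in t]),col))
    it.append((np.array([f(x,62,y) for x,y in((13,-7.5),(75,-7.5),(75,7.5),(13,7.5))]),(0,255,0)))
    it.append((np.array([f(x,62,y) for x,y in((13,-11),(-13,-11),(-13,11),(13,11),(13,-11))]),(0,255,0)))
    return it
def show(fn,src,hyps,c,th,x=235,y=135,n="scene"):
    im=cv2.imread(src);out=[]
    for a,s0,z0 in hyps:
        F=6
        g=cv2.resize(im[y:y+65,x:x+62],None,fx=F,fy=F,interpolation=cv2.INTER_CUBIC)
        for X,col in crank_sec(np.array(c),th,s0,z0,np.radians(a)):
            q=(proj(n,X)-[x,y]+.5)*F
            cv2.polylines(g,[np.round(q*8).astype(int)],False,col,1,cv2.LINE_AA,3)
        out.append(g)
    cv2.imwrite(fn,np.hstack(out))
E
python3 - <<'E'
from sec import *
show("pics/z5.png","pics/scene3.png",[(13,2,118),(8,6,112)],[533.4,161.3],np.radians(34.2))
E
```

```text
(no output)
```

View pics/z5.png

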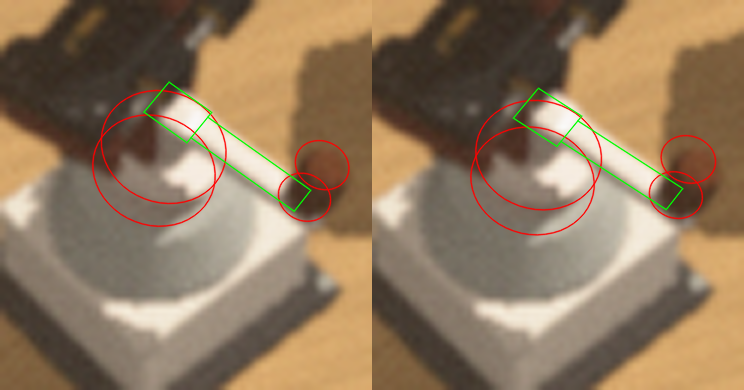

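A tilt of about 13° with the rim near its resting height fits the picture. I'll grip firmly and rotate the hand about the rim centre to bring the crank upright.

```bash
python3 - <<'E'
from sec import *
from scipy.spatial.transform import Rotation as Ro
th=np.radians(34.2);u=np.array([np.cos(th),np.sin(th),0]);ax=np.array([u[1],-u[0],0])
arm.move_gripper(18,35);print(arm.read_finger_gap(),arm.read_contact_force())
p0=np.array(arm.read_eef_pos());R0=down(th)
piv=np.array([533.4,161.3,118])+2*u
for i in range(1,6):
    a=np.radians(13*i/5);Q=Ro.from_rotvec(ax*a).as_matrix()
    t=piv+Q@(p0-piv)+[0,0,.3*i]-u*0.4*i
    arm.servo_line(t,ori=Q@R0,speed=20)
    print(i,arm.read_eef_pos(),arm.read_contact_force(),arm.read_moment())
print(arm.read_clock())
cv2.imwrite("pics/scene4.png",cams.grab_frame("scene"))
show("pics/z6.png","pics/scene4.png",[(0,0,118),(-3,0,118)],[533.4,161.3],th)
E
```

```text
21.68348207653709 [ 0.91  0.83 -0.22]
1 [531.89 160.15 149.73] [ 1.33  1.23 -1.68] [ 0.19 -0.25 -0.01]
2 [529.79 158.94 149.93] [-0.63  0.55  0.64] [-0.03  0.22  0.01]
3 [528.6  158.07 149.7 ] [ 0.83  0.66 -1.44] [0.05 0.02 0.05]
4 [527.18 157.1  149.67] [ 0.59  0.86 -2.7 ] [0.04 0.07 0.01]
5 [525.74 156.12 149.65] [ 0.94  1.14 -1.47] [0.01 0.08 0.04]
16.4583
```

View pics/z6.png

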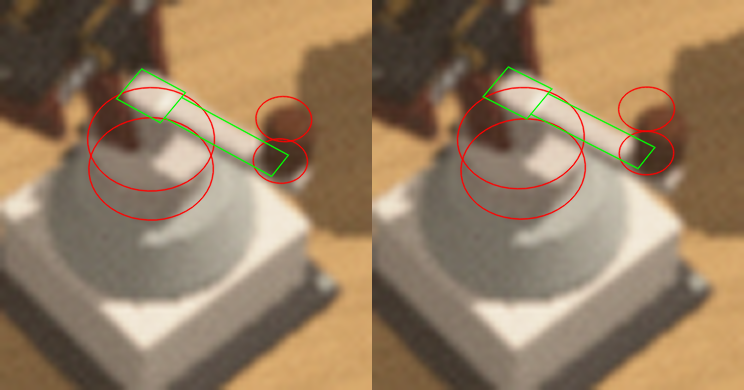

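The crank is nearly upright, with forces near zero. Now the hex search: small clockwise steps, unloading slightly before each turn and pressing lightly after it.

```bash
cat > search.py <<'E'
from sec import *
from scipy.spatial.transform import Rotation as Ro
import json,sys,os
th=np.radians(34.2);u=np.array([np.cos(th),np.sin(th),0]);ax=np.array([u[1],-u[0],0])
A=np.array([533.5,161.,0])
if os.path.exists("st.json"): S=json.load(open("st.json"))
def tgt(S):
    Q=Ro.from_rotvec([0,0,S["yaw"]]).as_matrix()
    p=np.array(S["p"]);return A+Q@(p-A)+np.array([*S["d"],S["dz"]]),Q@np.array(S["R"])
def go(S,speed=15): 
    t,R=tgt(S);arm.servo_line(t,ori=R,speed=speed)
def lat(S,k=.25,tol=1.5,n=3):
    for i in range(n):
        f=arm.read_contact_force()
        h=np.hypot(*f[:2])
        if h<tol:return
        d=k*f[:2];d*=min(1,.8/np.linalg.norm(d));S["d"]=[S["d"][0]+d[0],S["d"][1]+d[1]];go(S)
def press(S,floor,fz=1.5):
    while S["dz"]>floor:
        f=arm.read_contact_force()
        if f[2]>fz: return True
        S["dz"]-=.4;go(S);lat(S)
    return False
def rep(S,tag):
    print(tag,round(np.degrees(S["yaw"]),1),round(S["dz"],2),np.array(S["d"]),arm.read_eef_pos(),arm.read_contact_force(),arm.read_moment(),round(arm.read_clock(),1))
E
python3 - <<'E'
from search import *
p=np.array(arm.read_eef_pos());R=np.array(arm.read_orientation())
piv=np.array([533.4,161.3,118]);Q=Ro.from_rotvec(ax*np.radians(2)).as_matrix()
S=dict(p=list(piv+Q@(p-piv)),R=(Q@R).tolist(),yaw=0.,d=[0.,0.],dz=0.)
arm.servo_line(S["p"],ori=np.array(S["R"]),speed=5)
rep(S,"up")
hit=press(S,-4);rep(S,hit)
zc=S["dz"]
for i in range(3):
    if not hit: break
    S["dz"]+=.6;go(S);S["yaw"]-=np.radians(5);go(S,speed=4);lat(S)
    hit=press(S,zc-4);rep(S,hit)
json.dump(S,open("st.json","w"))
E
```

```text
up 0.0 0.0 [0. 0.] [524.82 155.52 149.3 ] [ 0.53  0.52 -3.51] [-0.    0.08 -0.  ] 16.9
True 0.0 -2.4 [0.66 0.69] [525.69 156.3  147.15] [-0.1   0.77  3.92] [0.2  0.14 0.08] 18.9
True -5.0 -2.6 [0.1  0.82] [525.06 157.09 147.05] [-0.67  0.91  5.31] [ 0.16 -0.04 -0.  ] 20.3
True -10.0 -2.4 [0.44 1.09] [524.54 158.09 147.09] [-0.65 -0.45  4.25] [-0.03 -0.06 -0.02] 21.4
True -15.0 -2.2 [0.39 1.29] [524.31 159.17 147.16] [-0.3  -0.84  3.17] [-0.12  0.02  0.03] 22.8
```

```bash
python3 - <<'E'
from search import *
zc=-2.4;hit=True
for i in range(10):
    S["dz"]+=.4;go(S);S["yaw"]-=np.radians(5);go(S,speed=5);lat(S,n=2)
    hit=press(S,zc-3);rep(S,hit)
    json.dump(S,open("st.json","w"))
    if not hit or S["dz"]<zc-1.2: break
E
```

```text
True -20.0 -2.2 [1.05 0.89] [524.41 159.78 147.14] [-1.13  0.29  2.44] [0.14 0.29 0.08] 23.9
True -25.0 -2.6 [0.46 0.76] [524.38 160.53 146.99] [-0.23 -0.21  2.54] [ 0.03  0.07 -0.01] 25.2
True -30.0 -2.2 [0.46 0.76] [524.09 161.25 147.16] [ 0.54 -0.92  2.43] [-0.33 -0.21 -0.13] 25.8
True -35.0 -2.6 [0.46 0.2 ] [524.14 161.8  146.88] [-0.71  0.22  3.91] [ 0.12 -0.04  0.02] 27.6
True -40.0 -2.2 [1.17 0.31] [524.24 162.44 146.95] [-0.06 -0.62  3.15] [-0.12  0.03 -0.05] 28.7
False -45.0 -5.4 [ 1.67 -0.82] [525.2  162.39 143.85] [-0.22  0.1  -2.85] [ 0.12  0.24 -0.  ] 32.0
```

It dropped at -45°, with no vertical reaction at 3 mm lower. I'll keep lowering it gently to the deck.

```bash
python3 - <<'E'
from search import *
while S["dz"]>-14:
    S["dz"]-=1.0;go(S,20);lat(S,tol=2,n=2)
    f=arm.read_contact_force();rep(S,"")
    json.dump(S,open("st.json","w"))
    if f[2]>2: break
cv2.imwrite("pics/scene5.png",cams.grab_frame("scene"))
show("pics/z7.png","pics/scene5.png",[(0,0,118),(0,0,108)],[533.8,160.8],th-np.radians(45))
E
```

```text
-45.0 -6.4 [ 1.67 -0.82] [525.16 162.36 142.78] [-0.22  0.77 -3.85] [ 0.14  0.3  -0.02] 32.2
 -45.0 -7.4 [ 1.67 -0.82] [525.17 162.38 141.8 ] [-0.19 -0.43 -2.92] [0.08 0.28 0.04] 32.5
 -45.0 -8.4 [ 1.67 -0.82] [525.15 162.36 140.78] [-1.17 -0.2  -2.03] [0.12 0.32 0.05] 32.7
 -45.0 -9.4 [ 1.67 -0.82] [525.19 162.37 139.81] [-0.08  0.22 -2.27] [0.06 0.24 0.05] 33.0
 -45.0 -10.4 [ 1.67 -0.82] [525.17 162.37 138.8 ] [ 0.58 -0.69 -2.59] [0.08 0.34 0.  ] 33.2
 -45.0 -11.4 [ 1.67 -0.82] [525.28 162.41 137.87] [ 1.03  0.78 -2.37] [0.13 0.27 0.01] 33.5
 -45.0 -12.4 [ 0.21 -0.97] [524.8  162.5  137.52] [ 0.01 -0.33  5.87] [-0.01 -0.32  0.  ] 34.2
```

View pics/z7.png

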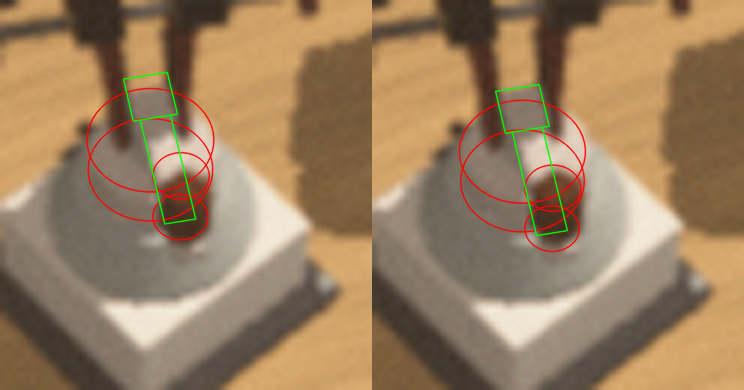

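The crank dropped 9.6 mm from the resting level and met the deck at about 6 N. I'll release it, back off and check that it is seated.

```bash
python3 - <<'E'
from search import *
S["dz"]+=.3;go(S)
arm.move_gripper(50);arm.dwell(.1)
p=np.array(arm.read_eef_pos());R=np.array(arm.read_orientation())
arm.servo_line(p-90*R[:,2],speed=150)
A2=np.array([533.8,160.8])
t=th-np.radians(45);k=A2+75*np.array([np.cos(t),np.sin(t)])
arm.movep([A2[0]-20,A2[1]-160,290],down(np.pi/2))
print(k,arm.read_contact_force(),arm.read_clock(),arm.read_joints())
for n in("top","scene"): cv2.imwrite(f"pics/{n}6.png",cams.grab_frame(n))
show("pics/z8.png","pics/scene6.png",[(0,0,118),(0,0,108)],A2,t)
show("pics/z9.png","pics/top6.png",[(0,0,118),(0,0,108)],A2,t,x=213,y=180,n="top")
E
```

```text
[607.47 146.75] [-0.23  0.85 -0.74] 37.9583 [-0.13  0.18  1.6   0.    1.37 -0.13]
```

View pics/z8.png

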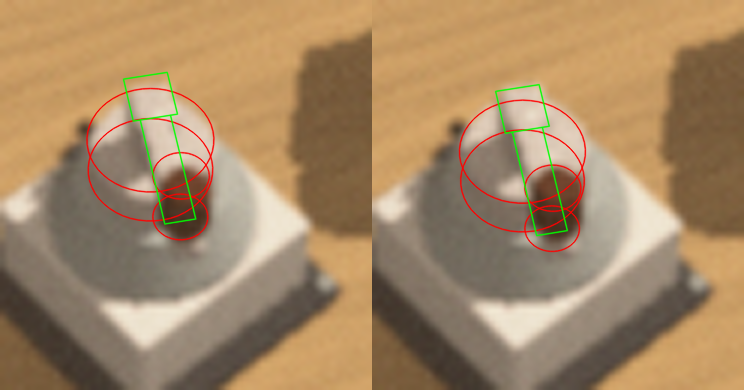

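View pics/z9.png

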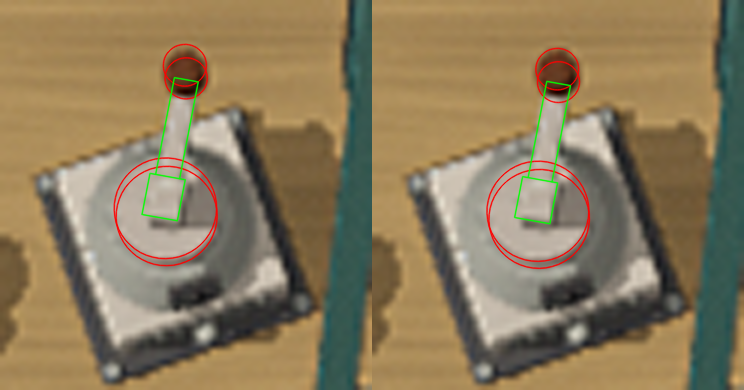

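The z = 108 model fits both views, so the cap is flat on the deck with the knob near (606,147). I'll grip the knob and start the clockwise drive with force feedback.

```bash
cat > drive.py <<'E'
from sec import *
import json
R=down(np.pi/2);Z=177.
def drive(C,a,total,step=10,sp=80):
    end=a-np.radians(total);log=[]
    while a>end+1e-6:
        a=max(end,a-np.radians(step));r=np.array([np.cos(a),np.sin(a)])
        arm.servo_line([*(C+75*r),Z],ori=R,speed=sp)
        f=arm.read_contact_force();fr=f[:2]@r;ft=f[:2]@np.array([-r[1],r[0]])
        C=C+r*np.clip(.12*fr,-.35,.35)
        log.append((round(np.degrees(a)),round(fr,1),round(ft,1),round(f[2],1)))
        if np.linalg.norm(f)>14: print("STOP",f);break
    for l in log[::2]: print(*l)
    p=np.array(arm.read_eef_pos());print(C,p,np.degrees(np.arctan2(*(p[:2]-C)[::-1])),arm.read_finger_gap(),arm.read_clock())
    json.dump(dict(C=list(C),a=a),open("dr.json","w"))
    return C,a
E
python3 - <<'E'
from drive import *
k=[606.5,147.2]
arm.move_gripper(56)
arm.movep([*k,240],R)
arm.servo_line([*k,Z],speed=120)
print(arm.read_contact_force())
arm.move_gripper(20,8)
p=np.array(arm.read_eef_pos());f=arm.read_contact_force();print(arm.read_finger_gap(),p,f,arm.read_clock())
C=np.array([533.6,161.]);a=np.arctan2(147.2-161,606.5-533.6);print(np.degrees(a))
json.dump(dict(a0=a),open("a0.json","w"))
drive(C,a,60)
E
```

```text
[0.46 0.11 0.96]
25.88669373321659 [606.57 147.28 177.23] [-0.51  0.29  2.49] 40.4
-10.719275259373553
-21 -1.0 1.8 1.4
-41 2.4 1.3 2.9
-61 5.1 0.7 4.7
[534.31 159.89] [559.15  88.61 177.26] -70.79068056734955 25.75518692965317 42.3
```

```bash
python3 - <<'E'
from drive import *
d=json.load(open("dr.json"))
C,a=drive(np.array(d["C"]),d["a"],80)
cv2.imwrite("pics/scene7.png",cams.grab_frame("scene"))
cv2.imwrite("pics/z10.png",cv2.resize(cv2.imread("pics/scene7.png")[110:220,200:320],None,fx=5,fy=5,interpolation=cv2.INTER_CUBIC))
E
```

```text
-81 5.2 1.5 5.0
-101 5.1 0.9 6.9
-121 4.2 1.7 5.5
-141 3.6 0.9 4.5
[533.2  157.57] [467.2  120.89 176.63] -150.9371823879265 25.628833149366503 44.8333
```

View pics/z10.png

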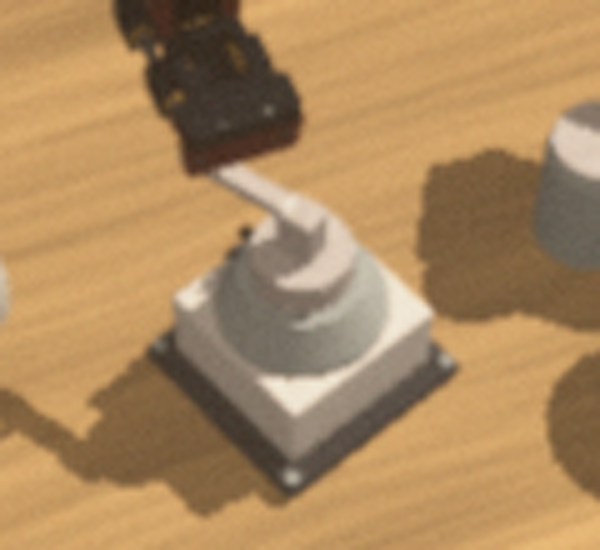

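```bash
python3 - <<'E'
from drive import *
d=json.load(open("dr.json"))
C,a=drive(np.array(d["C"]),d["a"],110)
cv2.imwrite("pics/scene8.png",cams.grab_frame("scene"))
show("pics/z11.png","pics/scene8.png",[(0,0,108)],[533.7,160.5],a)
show("pics/z12.png","pics/scene7.png",[(0,0,108)],[533.7,160.5],a+np.radians(110),x=230,y=125)
E
python3 -c "
import cv2,numpy as np
cv2.imwrite('pics/z13.png',np.hstack([cv2.imread('pics/z11.png'),cv2.imread('pics/z12.png')]))"
```

```text
-161 3.0 1.8 3.7
-181 4.4 3.0 4.7
-201 6.0 2.5 4.7
-221 7.9 1.6 6.3
-241 7.5 1.7 4.2
-261 5.4 0.7 4.6
[530.37 159.25] [519.19 234.84 177.26] 98.41454515957568 25.585348997584692 48.3667
```

View pics/z13.png

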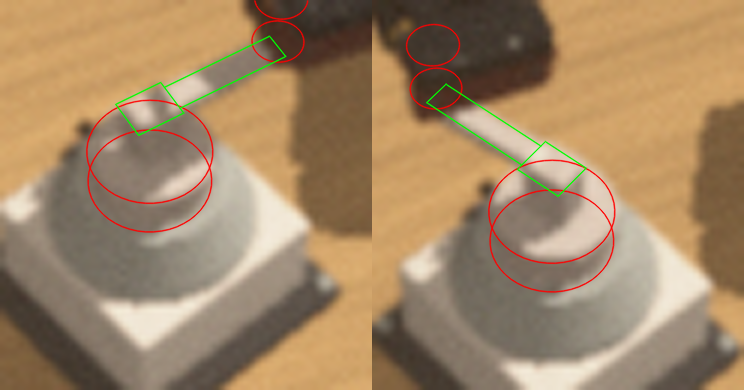

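```bash
python3 - <<'E'
from drive import *
d=json.load(open("dr.json"))
C,a=drive(np.array(d["C"]),d["a"],130)
p=np.array(arm.read_eef_pos())[:2]-[533.7,160.5];print(np.degrees(np.arctan2(p[1],p[0])),np.hypot(*p),arm.read_contact_force())
E
```

```text
-271 4.4 0.5 4.3
-291 4.5 1.3 4.0
-311 4.0 0.3 3.4
-331 3.9 0.5 2.7
-351 2.2 0.6 1.9
-371 1.4 0.4 0.3
-391 0.5 1.1 -1.4
[532.63 161.3 ] [596.55 122.64 176.81] -31.165918186333304 25.604883267329097 52.5333
-31.065105773304282 73.37016460068807 [ 0.97  0.66 -1.36]
```

The knob has gone round about 380°. I'll release it, back off and check.

```bash
python3 - <<'E'
from drive import *
arm.move_gripper(56);arm.dwell(.1)
p=np.array(arm.read_eef_pos())
arm.servo_line([p[0],p[1],270],speed=120)
arm.movep([510,0,290],R);arm.dwell(.3)
print(arm.read_contact_force(),arm.read_clock())
for n in("top","scene"): cv2.imwrite(f"pics/{n}9.png",cams.grab_frame(n))
a=np.radians(-31)
show("pics/za.png","pics/scene9.png",[(0,0,108)],[533.7,160.5],a)
show("pics/zb.png","pics/top9.png",[(0,0,108)],[533.7,160.5],a,x=213,y=180,n="top")
cv2.imwrite('pics/zc.png',np.hstack([cv2.imread('pics/za.png'),cv2.imread('pics/zb.png')]))
E
```

```text
[ 0.75  0.76 -0.1 ] 55.175
```

View pics/zc.png

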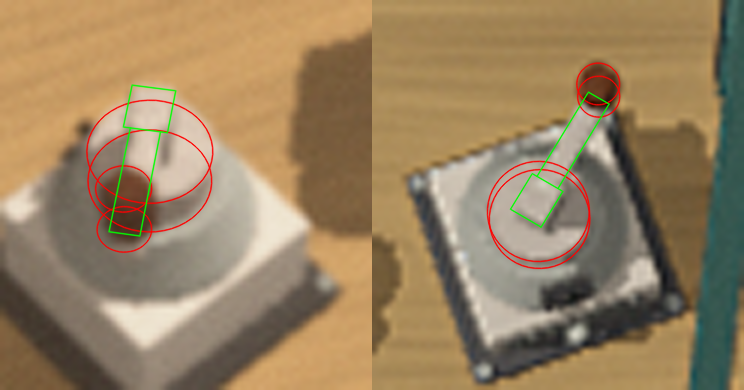

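View pics/top9.png

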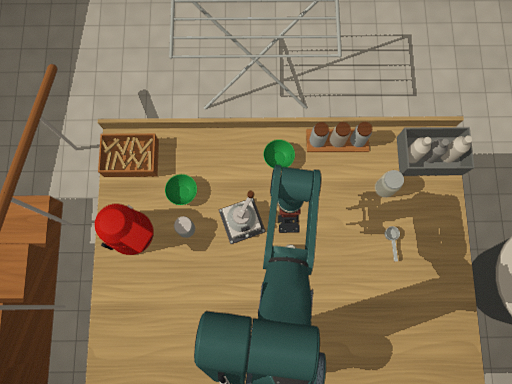

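The cap sits at deck height with the knob at about -31°, and the other objects are at the same pixels as at the start. I'll hand it in.

```bash
python3 - <<'E'
from bench import job,arm
job.hand_in();print(arm.read_clock())
E
```

```text
the job is handed in; nothing more can be done
the job is handed in; nothing more can be done
```

The crank is seated on the mill, the mill has had its full clockwise turn, and I handed the job in at about 55 s, inside the 72 s limit.

- **Fitting:** I lowered the cap over the collar with light contact. I searched for the hex in 5° clockwise steps at a few newtons, and it dropped 9.6 mm to the deck after 45°.
- **Driving:** I let go and checked the seat in both cameras. Then I carried the knob about 380° clockwise, with resistance of 3 N or less and side and downward loads of up to about 8 N. The mill itself should have turned about 370–380°, allowing for play in the hex, but no reading shows that directly.
- **Last checks:** Both views fit the cap flat on the deck with the crank upright and the knob at about -31°. The gripper is clear of everything. In the top view the other items look to be where they started; the arm hides the shaker there and I did not check it in the scene view.

**What went wrong:** When I relaxed the grip before the search, the crank tipped about 13° toward its knob. I set it upright by tilting the hand before going on. The two cameras also disagreed by about 5 mm, so I relied on contact forces to centre the cap.

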